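# Load the autoclave tray with the lidded cup, bur box and keyed bur stand

## Robot

A 6-joint arm with a two-finger parallel gripper is mounted at the origin on the work surface. World frame = base frame: x ahead of the robot, y to its left, z up, the work surface at z = 0. Lengths are in m, angles in degrees, forces in N, time in s.
With the tool pointing down it reaches from about 0.375 to 0.9 m from the base axis. Payload 3.1 kg.
Tool frame: the origin (TCP) lies at the very end of the fingers, on their centre line; the grasp point (between the pads) lies 19 mm behind it; z points along the fingers, y is the direction in which the jaws open and shut (so a half turn about z gives the same grasp; the last joint's range is limited). The gripper opens to 87 mm and grips with 3 to 60 N. Pads are 19 mm wide; open, the fingers measure 117 mm over their backs; the gripper's body (75 mm by 190 mm) begins 51 mm behind the grasp point.
Start: joints at [61.335, 30.224, 82.088, -0, 67.689, -10.227], TCP at [0.198, 0.593, 0.223] pointing down, gripper open.
Joint ranges: [-176.69, 176.69], [-43.24, 126.21], [12.49, 139.97], [-82, 262], [0, 151.66], [-163.58, 163.58]. Speed limits (degrees/s): [159.86, 159.86, 180, 180, 180, 180].

## Interface

Orientations are given as a 3x3 rotation matrix whose columns are the frame's x, y, z axes.
In Python, from rig import bot gives the robot as it stands. The module is installed in compiled form; this text tells all that it offers.
- The arm moves only by the tool play_rows, never from a script. Its argument "targets" is a list of rows, each a list of 7 numbers: the closure, from 0 (fully open) to 1 (shut), then the shift along the world's x, y, z in m, then the turn, a rotation vector about the world's x, y, z in rad. A call has 1 to 12 rows; each row shifts and turns the commanded pose from where the row before left it; what a row does not reach is not made up. A row lasts 1/8 s, in which the tool goes at most 62.5 mm and 10.7 degrees, less where a joint would pass 70% of its speed; a pose out of reach is approached as far as the arm can. A call with a gripper value outside its range is refused whole. The fingers move at their own pace and stop on an object; the grip force is fixed at half the most. Time passes only in rows, so rows that do not move let the fingers close. It gives the time, the measured TCP pose, the force and the opening at its end, in the units of the state.
- bot.read_state(): the state, without advancing time (a new reading comes with each control period).
- bot.capture(name): name is "side" or "top" or "wrist"; returns the picture (480x640x3 uint8, blue, green, red); there is no depth.
- bot.get_calibration(name): a dict with "fx", "fy", "cx", "cy" (pixels), "R" (3x3) and "t" (3): a world point X has camera coordinates R X + t. Camera axes: x right, y down, z forward; pixel columns grow to the right and rows downward; lengths in m; the calibration is good to about 2 mm. A picture is of the moment at which its call begins: read the wrist's pose just before it. get_calibration takes no time and is no camera call; for the wrist camera it gives the pose at the moment of the call.
- bot.hand_in(): hands the job in, once; it reports no verdict.
The state is a dict: "time_s": time; "joint_positions": joint angles; "qvel": joint speeds; "tau": joint torques, N m; "position": TCP position; "tcp_rot": TCP orientation; "force": force on the tool from outside, world axes, zero at the start; "moment": the same for the moment, N m; "opening": opening from 0.0 (shut) to 1.0 (fully open).
Only numpy, scipy, OpenCV 4.12 (cv2) and the standard library are available. Lean on these libraries where they do the work, as an engineer would, in place of code of your own. Each camera call takes 0.05 s, during which the arm holds its last target. There are 200 camera calls.

## Task

Load the shallow aluminium tray for the autoclave: stand the narrow steel cup upright in the round seat with its lid seated squarely on it, the short steel box inside the rectangular seat, and the slotted bur stand over the keyed post, turned so that its slot takes the key and it sits fully down on its plate. The wide cup, the long box and the bur stand without a slot belong to another set: leave them where they are. Let go of everything at the end.

Things in the scene. Friction and masses are not known exactly. Their poses are not given: they have to be found in the camera images.
- cup_mid (a point): the NARROW open steel cup: round, straight-sided, 50 mm outside diameter, 44 mm inside, 36 mm tall. Point: on its axis, half-way up (18 mm above its underside). z along its axis, up.
- lid_knob (a point): steel lid of the narrow cup: disc 54 mm across, 3 mm thick; below it a plug 38 mm across, 5 mm deep (enters the cup's mouth), on which it stands at the start; on top a round knob 16 mm across, 24 mm high (32 mm in all). Point: on the axis in the knob, 20 mm above the plug's underside, 12 mm above the disc's top; on the cup it is 33 mm above the cup's mid point. z up.
- bur_box_mid (a point): the SHORT closed steel box, 64 x 40 x 30 mm (x, y, z) with a dark seam round it. Point: its centre. x along its length, z up.
- slot_ring_mid (a point): SLOTTED steel bur stand: thick ring 54 mm outside, 24 mm tall, 26 mm bore, with a slot 11 mm wide cut right through one side of the wall from top to bottom; burs stand up to 8 mm above its top, on a 20 mm radius. Point: on its axis, half-way up (12 mm above its underside). x: from the axis out through the slot, z up.
- cup_seat: round seat in the tray: blue plate, rim 66 mm inside diameter, 7 mm high. Origin: centre of its underside, on the tray floor; the cup stands 2 mm above it. Tray: shallow, aluminium, 330 x 170 mm, floor 3 mm above the table, walls 14 mm high; its three seats stand in a row along it, about 100 mm apart, in any order. Tray and seats are fixed.
- box_seat: the rectangular seat in the same tray: a blue plate with a low rim, 82 mm (x) by 58 mm (y) inside, rim 7 mm high. Origin: centre of its underside, on the tray floor; the box stands 2 mm above it. x along its length.
- key_post: keyed post in the tray: blue foot plate 68 mm across; upright steel post 19 mm across, top 42 mm above the origin; on one side a key (fin) 4.5 mm thick, reaching 22 mm out from the axis and 28 mm above the origin. Origin: on the axis, underside of the plate; a ring fully down stands 2 mm above it, one with its slot out of line rests on the key. x: from the axis out along the key.
- wide_cup_mid (a point): look-alike, stays where it is: the WIDE open steel cup, 70 mm across, 36 mm tall. Point: on its axis, half-way up. Among the things on the counter there are also a small amber jar (32 mm tall), a small glass dish (20 mm) and a flat white tile (7 mm), all left alone.
- long_box_mid (a point): look-alike, stays where it is: the LONG closed steel box, 90 x 40 x 30 mm (x, y, z). Point: its centre. x along its length.
- plain_ring_mid (a point): look-alike, stays where it is: the CLOSED bur stand, the same ring (54 mm outside, 24 mm tall, 26 mm bore) without a slot. Point: on its axis, half-way up.
Not all that is in view belongs to the job. Leave any brown or purple look-alike of the cup_seat alone.

How it is judged:
By the outcome, as a careful person would: the job done as asked, in the order asked, and still so for the second after the job is handed in, with the robot touching nothing.
It also fails if it takes over 122 s, if anything falls off the work surface, if the arm or the gripper's body presses on something with over 40 N, if the wrist force passes 120 N, or if a joint passes its speed limit or range.

## Working session

There is one attempt and no reset: what is moved stays moved. The work goes in short steps, Python scripts to look and compute and a tool call to move; the robot and the scene stay as the last step left them, time stands still between calls to the robot, and variables do not carry over. Pictures are saved under pics/ and viewed, about 12 in all and at most 16, crops included, and the job is handed in when it is done.

Besides the shell and the picture viewer there is one more tool, called after "Call:" as name(argument=value, ...) on one line, values as JSON. play_rows: Moves the arm, as the interface text tells. Its arguments: {"type":"object","properties":{"targets":{"type":"array","items":{"type":"array","items":{"type":"number"}}}},"required":["targets"]}

```bash
mkdir -p pics; python3 - <<'E'
from rig import bot
import cv2, numpy as np
s=bot.read_state(); print(s['time_s'],s['position'],np.round(s['tcp_rot'],3).tolist(),s['opening'])
for n in('top','side','wrist'):
    c=bot.get_calibration(n); print(n,c['fx'],c['cx'],c['cy'],np.round(c['R'],4).tolist(),np.round(c['t'],4).tolist())
    cv2.imwrite(f'pics/{n}0.png',bot.capture(n))
E
```

```text
0.0 [0.19727448 0.59227885 0.22157142] [[-0.949, 0.316, -0.001], [0.316, 0.949, -0.002], [0.0, -0.002, -1.0]] 0.9967767859640759
top 622.8463169660398 320.8360624569181 234.8427762562148 [[0.0185, -0.9997, -0.0133], [-0.9922, -0.0167, -0.1232], [0.1229, 0.0155, -0.9923]] [-0.0281, 0.5253, 1.3714]
side 546.5309786365939 322.95005265431377 237.44676051542262 [[-0.9914, -0.13, 0.0144], [-0.1009, 0.6895, -0.7172], [0.0833, -0.7125, -0.6967]] [0.5156, 0.1318, 1.1621]
wrist 339.14709508185445 321.11568682644804 233.43271094485306 [[0.3169, 0.9485, -0.0016], [0.9031, -0.3012, 0.306], [0.2898, -0.0985, -0.952]] [-0.6239, -0.0364, 0.3938]
```

View pics/top0.png

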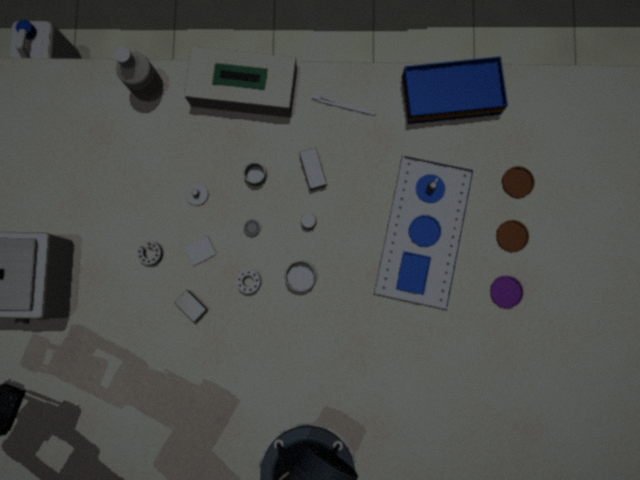

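View pics/side0.png

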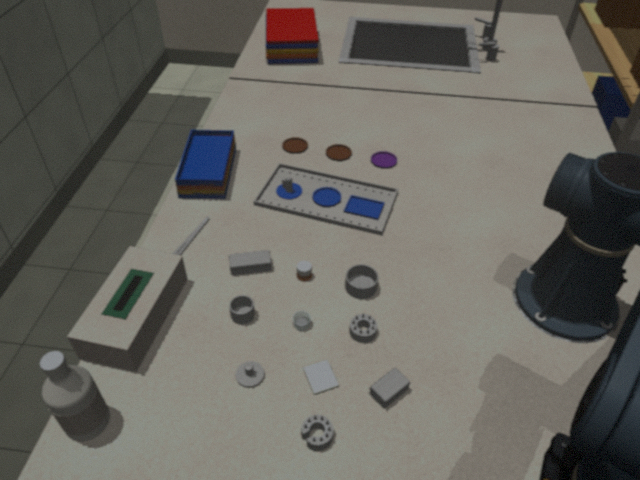

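Top view: the narrow cup is at (255,175) and the wide one at (300,278). The lid is at (197,195). The short box is at (191,306) and the long one at (313,169). One ring is at (150,253), which looks slotted, and the other at (249,282), which looks closed. In the tray, the post is at (430,187), the round seat at (425,231) and the box seat at (414,273). I'll confirm these on enlarged crops.

```bash
cat > h.py <<'E'
import numpy as np, cv2
def w(c,u,v,z):
    R,t=np.array(c['R']),np.array(c['t']); d=R.T@np.array([(u-c['cx'])/c['fx'],(v-c['cy'])/c['fy'],1]); o=-R.T@t
    return o+d*(z-o[2])/d[2]
def px(c,X):
    p=np.array(c['R'])@np.array(X)+np.array(c['t']); return np.array([c['fx']*p[0]/p[2]+c['cx'],c['fy']*p[1]/p[2]+c['cy']])
E
python3 - <<'E'
import cv2,numpy as np
t=cv2.imread('pics/top0.png')
def crop(x0,y0,x1,y1,k,f,img=t):
    c=img[y0:y1,x0:x1]; c=cv2.resize(c,None,fx=k,fy=k,interpolation=cv2.INTER_CUBIC); c=np.clip(c.astype(float)*1.4,0,255).astype(np.uint8)
    for x in range((x0//10+1)*10,x1,10): cv2.putText(c,str(x) if x%20==0 else '|',(int((x-x0)*k)-8,8),0,.3,(0,255,255),1)
    for y in range((y0//10+1)*10,y1,10): cv2.putText(c,str(y),(0,int((y-y0)*k)+3),0,.3,(0,255,255),1)
    cv2.imwrite(f,c)
crop(130,155,325,330,4 if False else 4*0.85,'pics/c1.png')
crop(365,150,480,315,3.6,'pics/c2.png')
E
```

```text
(no output)
```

View pics/c1.png

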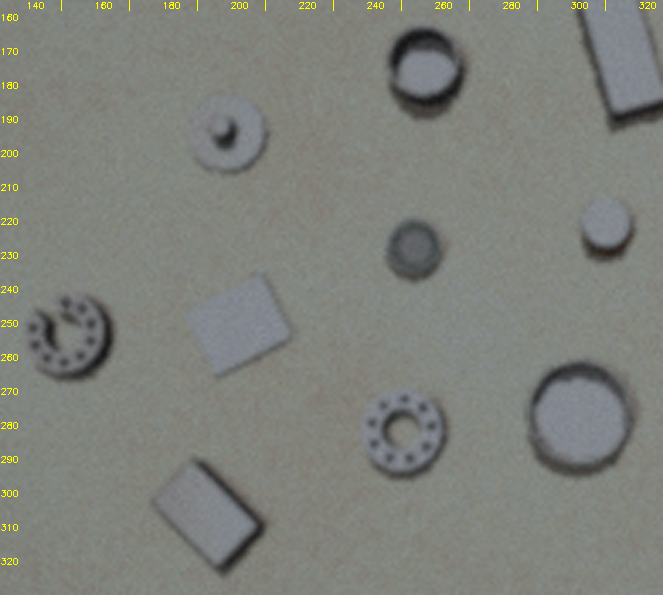

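View pics/c2.png

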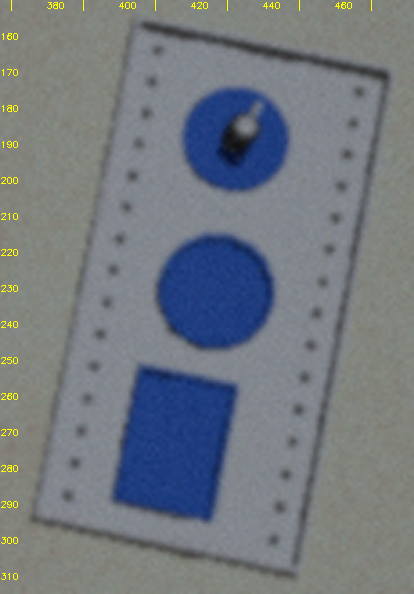

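Slotted ring: px (149.7,254), slot pointing up-left in the image. The ring at (248,282) is closed. The narrow cup is (255.6,174), because the cup at (300,278) is visibly 70 mm across. The short box is (190.6,306). Next I'll compute world positions and check them against the side camera.

```bash
python3 - <<'E'
from rig import bot
import cv2,numpy as np
from h import *
T=bot.get_calibration('top');S=bot.get_calibration('side')
f=lambda x,y:(130+x/3.4,155+y/3.4)
g=lambda x,y:(365+x/3.6,150+y/3.6)
P={'cup':(f(427,65),.036),'lid':(f(230,134),.008),'knobtop':(f(222,127),.032),'box':(f(206,516),.03),'boxA':(f(193,462),.03),'boxB':(f(153,502),.03),'boxC':(f(218,570),.03),'boxD':(f(258,522),.03),'ring':(f(67,336),.024),'posttop':(g(245,126),.045),'keytip':(g(262,102),.031)}
print('cam',-T['R'].T@T['t'])
for k,(p,z) in P.items():
    X=w(T,*p,z); print(k,np.round(X,4),'side',np.round(px(S,X),1), 'r',round(np.hypot(*X[:2]),3))
for n,c in(('top',T),('side',S)):
    im=cv2.imread(f'pics/{n}0.png'); h=cv2.cvtColor(im,cv2.COLOR_BGR2HSV); m=cv2.inRange(h,(105,140,40),(125,255,255))
    m=cv2.morphologyEx(m,cv2.MORPH_CLOSE,np.ones((3,3)))
    N,l,st,ce=cv2.connectedComponentsWithStats(m)
    for i in range(1,N):
        if 150<st[i,4]<2500:
            r=cv2.minAreaRect(np.argwhere(l==i)[:,::-1].astype(np.float32)); b=cv2.boxPoints(r)
            print(n,st[i],np.round(r[0],1),r[1],np.round(w(c,*r[0],.005),4),'corners',[np.round(w(c,*q,.005)[:2],4).tolist() for q in b])
E
```

```text
cam [ 0.35320987 -0.04061193  1.42519273]
cup [0.6622 0.1323 0.036 ] side [244.5 302.4] r 0.675
lid [0.6184 0.2688 0.008 ] side [251.9 371.3] r 0.674
knobtop [0.6185 0.2691 0.032 ] side [250.7 364.3] r 0.675
box [0.3594 0.2688 0.03  ] side [392.6 382.2] r 0.449
boxA [0.3946 0.279  0.03  ] side [372.6 384.8] r 0.483
boxB [0.3679 0.3042 0.03  ] side [386.9 399.3] r 0.477
boxC [0.3245 0.2594 0.03  ] side [412.2 380. ] r 0.415
boxD [0.3561 0.2345 0.03  ] side [395.1 366. ] r 0.426
ring [0.4769 0.3684 0.024 ] side [320.2 427.3] r 0.603
posttop [ 0.6414 -0.2695  0.045 ] side [289.4 177.5] r 0.696
keytip [ 0.6599 -0.2826  0.031 ] side [283.3 178. ] r 0.718
top [416 175  29  27 503] [430. 188.] (26.0, 28.0) [ 0.6426 -0.269   0.005 ] corners [[0.6727, -0.2367], [0.6738, -0.3015], [0.6126, -0.3012], [0.6115, -0.2367]]
top [409 216  32  30 743] [424.5 230.5] (29.0, 31.0) [ 0.5432 -0.2561  0.005 ] corners [[0.5762, -0.2206], [0.5774, -0.2918], [0.5103, -0.2914], [0.5091, -0.2207]]
top [ 397  252   33   42 1023] [413.  272.6] (27.3450984954834, 37.73170852661133) [ 0.446  -0.2299  0.005 ] corners
[... 313 characters left out ...]
57.3] (44.86908721923828, 61.60404968261719) [ 0.8975 -0.3735  0.005 ] corners [[0.9419, -0.2581], [0.9896, -0.539], [0.848, -0.5023], [0.8186, -0.2317]]
side [277 184  24  15 193] [288.9 191.4] (13.38103199005127, 23.036666870117188) [ 0.6427 -0.2629  0.005 ] corners [[0.6778, -0.2777], [0.6219, -0.3007], [0.6082, -0.2485], [0.6627, -0.2265]]
side [314 188  26  18 358] [326.5 196.5] (17.0, 25.0) [ 0.5448 -0.257   0.005 ] corners [[0.581, -0.2861], [0.5171, -0.2956], [0.5098, -0.2288], [0.5715, -0.2197]]
side [345 197  38  21 506] [363.7 206.7] (34.871238708496094, 15.689192771911621) [ 0.4482 -0.2312  0.005 ] corners [[0.4931, -0.2107], [0.49, -0.2707], [0.4026, -0.2521], [0.4083, -0.1936]]
```

Top and side agree to a few mm. Moving above the narrow cup for a wrist look.

Call:
play_rows(targets=[[0,0.0385,-0.0385,-0.006,0,0,0],[0,0.0385,-0.0385,-0.006,0,0,0],[0,0.0385,-0.0385,-0.006,0,0,0],[0,0.0385,-0.0385,-0.006,0,0,0],[0,0.0385,-0.0385,-0.006,0,0,0],[0,0.0385,-0.0385,-0.006,0,0,0],[0,0.0385,-0.0385,-0.006,0,0,0],[0,0.0385,-0.0385,-0.006,0,0,0],[0,0.0385,-0.0385,-0.006,0,0,0],[0,0.0385,-0.0385,-0.006,0,0,0],[0,0.0385,-0.0385,-0.006,0,0,0],[0,0.0385,-0.0385,-0.006,0,0,0]])

```text
time_s: 1.65
position: [0.6605, 0.1295, 0.15]
tcp_rot: [[-0.949, 0.316, -0.001], [0.316, 0.949, 0.0], [0.001, -0.0, -1.0]]
force: [0.3, 1.8, -0.2]
opening: 0.997
```

```bash
cat >> h.py <<'E'
def look(bot,f,draw=(),box=None,k=1):
    "wrist picture; draw: circles (x,y,z,r) projected in red to check a hypothesis"
    s=bot.read_state(); c=bot.get_calibration('wrist'); im=bot.capture('wrist')
    cv2.imwrite(f.replace('.png','_raw.png'),im); np.savez(f+'.npz',**c)
    im=cv2.convertScaleAbs(im,alpha=1.3); im=cv2.resize(im,None,fx=k,fy=k,interpolation=cv2.INTER_CUBIC)
    for x,y,z,r in draw:
        a=np.linspace(0,2*np.pi,90); q=np.array([(px(c,(x+r*np.cos(b),y+r*np.sin(b),z))+.5)*k for b in a]).astype(int)
        cv2.polylines(im,[q.reshape(-1,1,2)],True,(0,0,255),1)
    if box: x0,y0,x1,y1=[int(v*k) for v in box]; im=im[y0:y1,x0:x1]
    cv2.imwrite(f,im); print(round(s['time_s'],2),np.round(s['position'],4),np.round(np.degrees(np.arctan2(s['tcp_rot'][1][1],s['tcp_rot'][0][1])),1))
    return c
E
python3 - <<'E'
from rig import bot
from h import *
look(bot,'pics/w1.png',[(.6622,.1323,.036,.025),(.6622,.1323,0,.025),(.6184,.2688,.008,.027),(.6184,.2688,.032,.008)])
E
```

```text
1.65 [0.6605 0.1295 0.15  ] 71.6
```

View pics/w1.png

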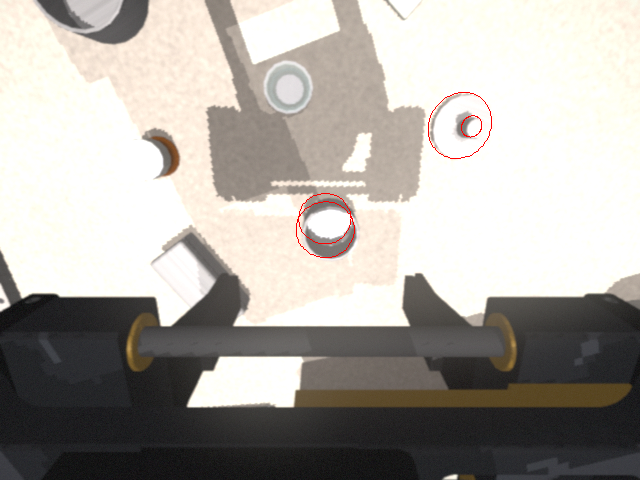

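Cup and lid hypotheses (red) fit: rim about (326,228), knob (472,126). Descending to grasp the cup with the TCP at z 0.010.

Call:
play_rows(targets=[[0,0.0017,0.0028,-0.05,0,0,0],[0,0,0,-0.05,0,0,0],[0,0,0,-0.03,0,0,0],[0,0,0,-0.01,0,0,0],[1,0,0,0,0,0,0],[1,0,0,0,0,0,0],[1,0,0,0,0,0,0],[1,0,0,0,0,0,0],[1,0,0,0,0,0,0],[1,0,0,0,0,0,0]])

```text
time_s: 2.95
position: [0.662, 0.134, 0.0115]
tcp_rot: [[-0.949, 0.316, 0.002], [0.316, 0.949, 0.001], [-0.001, 0.001, -1.0]]
force: [0.4, 1.6, 4.4]
opening: 0.562
```

Call:
play_rows(targets=[[1,0,0,0.03,0,0,0],[1,0,0,0.05,0,0,0],[1,-0.012,-0.039,0.02,0,0,0.013],[1,-0.012,-0.039,0,0,0,0.013],[1,-0.012,-0.039,0,0,0,0.013],[1,-0.012,-0.039,0,0,0,0.013],[1,-0.012,-0.039,0,0,0,0.013],[1,-0.012,-0.039,0,0,0,0.013],[1,-0.012,-0.039,0,0,0,0.013],[1,-0.012,-0.039,0,0,0,0.013],[1,-0.012,-0.039,0,0,0,0.013],[1,-0.012,-0.039,0,0,0,0.013]])

```text
time_s: 4.45
position: [0.5402, -0.2574, 0.11]
tcp_rot: [[-0.982, 0.19, -0.001], [0.19, 0.982, 0.001], [0.002, 0.0, -1.0]]
force: [0.3, -0.7, -1.1]
opening: 0.559
```

```bash
python3 - <<'E'
from rig import bot
from h import *
print(bot.read_state()['opening'])
p=bot.read_state()['position']
look(bot,'pics/w2.png',[(.5432,-.2561,.010,.033),(.6414,-.2695,.045,.0095),(.6414,-.2695,.005,.034),(p[0],p[1],p[2]-.01,.025),(p[0],p[1],p[2]+.026,.025)])
E
```

```text
0.5588059611470022
4.45 [ 0.5402 -0.2574  0.11  ] 79.0
```

View pics/w2.png

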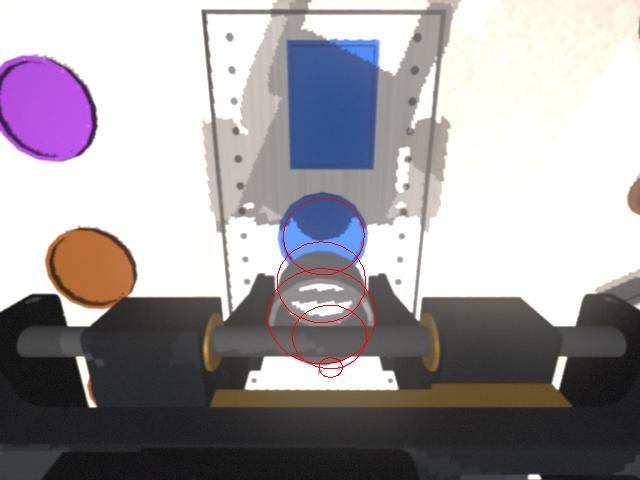

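The seat's red circle matches the blue seat at about (323,235). The held cup's bottom edge sits at row 252 against 242 expected, so I'm enlarging to measure its offset.

```bash
python3 - <<'E'
from h import *
im=cv2.imread('pics/w2_raw.png'); c=dict(np.load('pics/w2.png.npz'))
im=cv2.resize(cv2.convertScaleAbs(im[180:400,220:430],alpha=1.0),None,fx=2.7,fy=2.7,interpolation=cv2.INTER_CUBIC)
for dx,col in((0,(0,0,255)),(.004,(0,255,0))):
  for dz in(-.01,.026):
    a=np.linspace(0,2*np.pi,90); q=np.array([(px(c,(.5402+dx+.025*np.cos(b),-.2574+.025*np.sin(b),.11+dz))+.5-[220,180])*2.7 for b in a]).astype(int)
    cv2.polylines(im,[q.reshape(-1,1,2)],True,col,1)
cv2.imwrite('pics/w2c.png',im)
E
```

```text
(no output)
```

View pics/w2c.png

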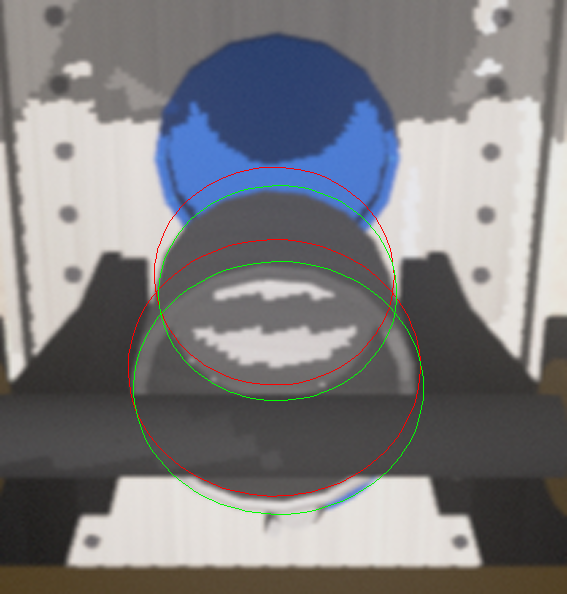

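The cup sits about 4.5 mm off the TCP in +x (green fits), so the correction is small. Descending and releasing.

Call:
play_rows(targets=[[1,-0.0015,0.001,-0.03,0,0,0],[1,0,0,-0.03,0,0,0],[1,0,0,-0.02,0,0,0],[1,0,0,-0.01,0,0,0],[1,0,0,-0.003,0,0,0],[1,0,0,0,0,0,0]])

```text
time_s: 5.25
position: [0.5401, -0.2555, 0.0179]
tcp_rot: [[-0.982, 0.19, 0.001], [0.19, 0.982, -0.001], [-0.001, -0.0, -1.0]]
force: [0.0, -0.1, -1.3]
opening: 0.563
```

Call:
play_rows(targets=[[1,0,0,-0.001,0,0,0],[0.3,0,0,0,0,0,0],[0.2,0,0,0,0,0,0],[0,0,0,0,0,0,0],[0,0,0,0,0,0,0],[0,0,0,0.05,0,0,0],[0,0,0,0.05,0,0,0],[0,0,0,0.02,0,0,0],[0,0.01,0.05,0,0,0,0],[0,0.01,0.05,0,0,0,0],[0,0.01,0.05,0,0,0,0],[0,0.01,0.05,0,0,0,0]])

```text
time_s: 6.75
position: [0.58, -0.0538, 0.1366]
tcp_rot: [[-0.982, 0.191, 0.0], [0.191, 0.982, -0.0], [-0.0, -0.0, -1.0]]
force: [1.1, -0.5, -1.0]
opening: 1.0
```

Call:
play_rows(targets=[[0,0.006,0.05,0,0,0,0],[0,0.006,0.05,0,0,0,0],[0,0.006,0.05,0,0,0,0],[0,0.006,0.05,0,0,0,0],[0,0.006,0.05,0,0,0,0],[0,0.008,0.05,0,0,0,0],[0.4,0.0,0.024,0,0,0,0],[0.4,0,0,0,0,0,0]])

```text
time_s: 7.75
position: [0.6171, 0.2699, 0.1362]
tcp_rot: [[-0.982, 0.188, -0.001], [0.188, 0.982, -0.001], [0.001, -0.001, -1.0]]
force: [0.2, -0.4, 0.3]
opening: 0.854
```

```bash
python3 - <<'E'
from rig import bot
from h import *
look(bot,'pics/w3.png',[(.6184,.2688,.008,.027),(.6184,.2688,.032,.008),(.6184,.2688,.0,.019)],(200,120,440,320),3)
T=bot.get_calibration('top'); im=bot.capture('top'); cv2.imwrite('pics/top1.png',im)
E
```

```text
7.75 [0.6171 0.2699 0.1362] 79.2
```

View pics/w3.png

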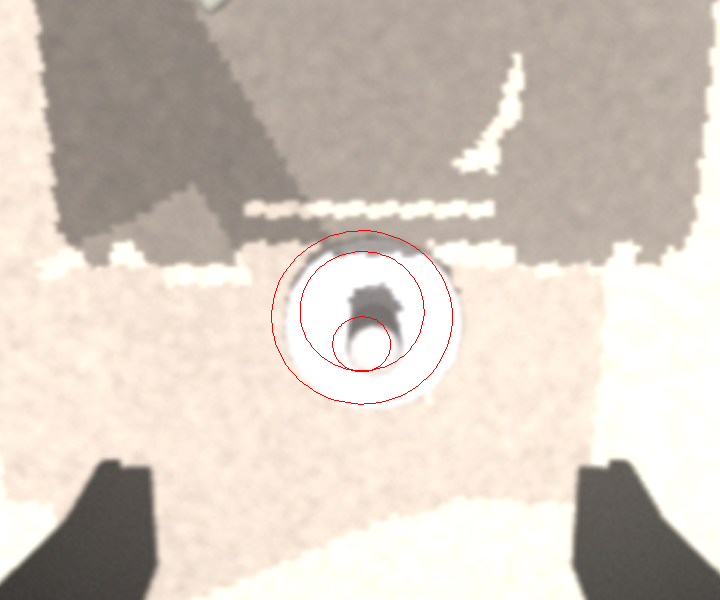

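The knob top is at crop (371,346) against (362,344) expected, so the lid is really at about (0.6195,0.2715). Grasping.

Call:
play_rows(targets=[[0.4,0.0024,0.0018,-0.05,0,0,0],[0.4,0,0,-0.05,0,0,0],[0.5,0,0,-0.02,0,0,0],[0.5,0,0,-0.004,0,0,0],[1,0,0,0,0,0,0],[1,0,0,0,0,0,0],[1,0,0,0,0,0,0],[1,0,0,0,0,0,0],[1,0,0,0,0,0,0],[1,0,0,0,0,0,0]])

```text
time_s: 9.1
position: [0.6209, 0.2709, 0.0137]
tcp_rot: [[-0.982, 0.19, 0.002], [0.19, 0.982, 0.001], [-0.002, 0.001, -1.0]]
force: [-0.9, 1.0, 5.1]
opening: 0.172
```

Call:
play_rows(targets=[[1,0,0,0.04,0,0,0],[1,0,0,0.05,0,0,0],[1,-0.0076,-0.0526,0.02,0,0,0],[1,-0.0076,-0.0526,0,0,0,0],[1,-0.0076,-0.0526,0,0,0,0],[1,-0.0076,-0.0526,0,0,0,0],[1,-0.0076,-0.0526,0,0,0,0],[1,-0.0076,-0.0526,0,0,0,0],[1,-0.0076,-0.0526,0,0,0,0],[1,-0.0076,-0.0526,0,0,0,0],[1,-0.0076,-0.0526,0,0,0,0],[1,-0.0076,-0.0526,0,0,0,0]])

```text
time_s: 10.6
position: [0.5435, -0.257, 0.1222]
tcp_rot: [[-0.982, 0.191, -0.001], [0.191, 0.982, 0.0], [0.001, 0.0, -1.0]]
force: [-0.4, 0.2, -0.5]
opening: 0.18
```

Call:
play_rows(targets=[[1,0,0,0,0,0,0]])

```text
time_s: 10.72
position: [0.5439, -0.2599, 0.1223]
tcp_rot: [[-0.981, 0.196, 0.001], [0.196, 0.981, -0.002], [-0.001, -0.002, -1.0]]
force: [-0.3, 0.4, -0.4]
opening: 0.174
```

```bash
python3 - <<'E'
from rig import bot
from h import *
s=bot.read_state(); print(s['opening'],s['force']); p=s['position']
z0=p[2]-.0137
look(bot,'pics/w4.png',[(p[0],p[1],z0+.008,.027),(p[0],p[1],z0,.019),(.5445,-.2555,.041,.025),(.5445,-.2555,.041,.022),(.5445,-.2555,.005,.025),(.5432,-.2561,.010,.033)],(200,170,440,350),3)
E
```

```text
0.17392704902346456 [-0.30506908  0.43679162 -0.42792834]
10.72 [ 0.5439 -0.2599  0.1223] 78.7
```

View pics/w4.png

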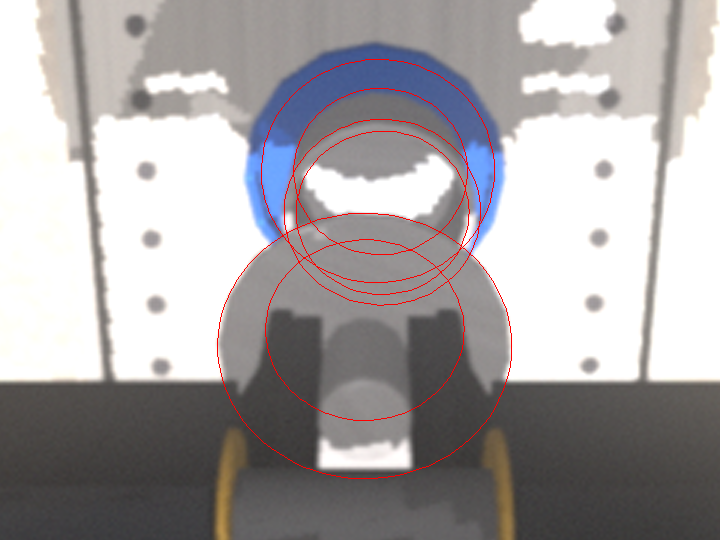

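The cup (red fit ±1 mm) and the held lid both match, so the offset needed is (+1.4,+4.4) mm. Lowering.

Call:
play_rows(targets=[[1,0.0014,0.0044,-0.02,0,0,0],[1,0,0,-0.03,0,0,0],[1,0,0,-0.013,0,0,0],[1,0,0,0,0,0,0]])

```text
time_s: 11.28
position: [0.5451, -0.2495, 0.0586]
tcp_rot: [[-0.982, 0.189, -0.002], [0.189, 0.982, 0.002], [0.003, 0.001, -1.0]]
force: [-0.3, -0.2, -1.2]
opening: 0.173
```

```bash
python3 - <<'E'
from rig import bot
from h import *
P=[]
for i in range(6):
    c=bot.get_calibration('wrist'); s=bot.read_state(); im=bot.capture('wrist'); P.append(s['position'])
print(np.round(P,4), -c['R'].T@c['t']-s['position'])
p=np.mean(P,0); z0=p[2]-.0137
look(bot,'pics/w5.png',[(p[0],p[1],z0+.008,.027),(.5453,-.2555,.041,.025),(.5453,-.2555,.005,.025),(.5432,-.2561,.010,.033)],(200,170,440,350),3)
E
```

```text
[[ 0.5451 -0.2495  0.0586]
 [ 0.5457 -0.2503  0.0595]
 [ 0.5462 -0.2508  0.0601]
 [ 0.5464 -0.2511  0.0605]
 [ 0.5464 -0.2513  0.0606]
 [ 0.5464 -0.2514  0.0606]] [-0.08408807  0.01651117  0.16319426]
11.57 [ 0.5462 -0.2515  0.0605] 79.0
```

View pics/w5.png

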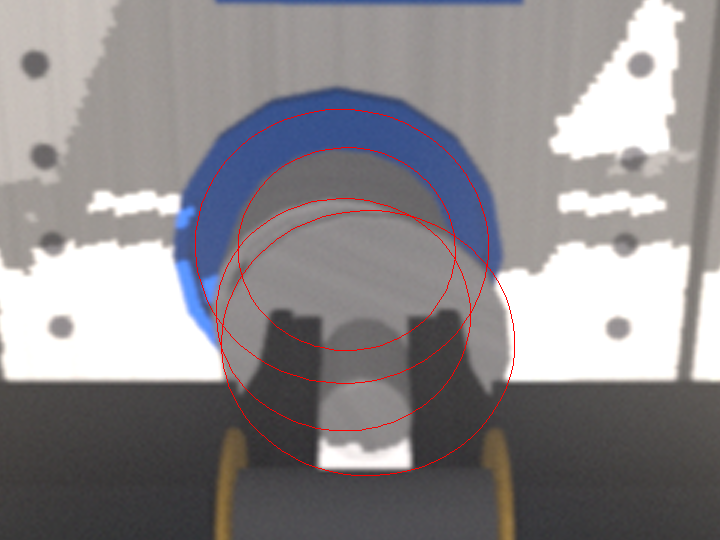

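The arm had been settling, and it now rests at (0.5464,-0.2514,0.0606), with the lid about 4.5 mm too far +y of the cup at (0.5453,-0.256). Correcting and settling.

Call:
play_rows(targets=[[1,-0.001,-0.0045,0,0,0,0],[1,0,0,0,0,0,0],[1,0,0,0,0,0,0],[1,0,0,0,0,0,0]])

```text
time_s: 12.12
position: [0.5446, -0.2555, 0.0595]
tcp_rot: [[-0.982, 0.191, -0.0], [0.191, 0.982, 0.0], [0.0, 0.0, -1.0]]
force: [0.4, -0.2, -1.0]
opening: 0.167
```

```bash
python3 - <<'E'
from rig import bot
from h import *
p=bot.read_state()['position'];print(p); z0=p[2]-.0137
look(bot,'pics/w6.png',[(p[0],p[1],z0+.008,.027),(.5453,-.256,.041,.025),(.5453,-.256,.005,.025),(.5432,-.2561,.010,.033)],(200,170,440,350),3)
E
```

```text
[ 0.54456771 -0.25554483  0.05950339]
12.12 [ 0.5446 -0.2555  0.0595] 79.0
```

View pics/w6.png

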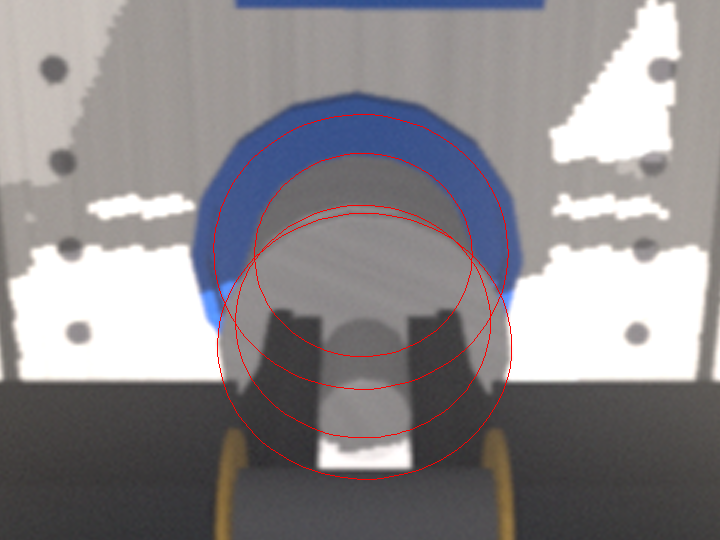

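The cup base, rim and lid disc now match their projections. Lowering onto the cup.

Call:
play_rows(targets=[[1,0.0005,0,-0.005,0,0,0],[1,0,0,-0.003,0,0,0],[1,0,0,-0.0015,0,0,0],[1,0,0,0,0,0,0],[1,0,0,0,0,0,0]])

```text
time_s: 12.8
position: [0.5452, -0.2556, 0.0501]
tcp_rot: [[-0.982, 0.191, 0.0], [0.191, 0.982, -0.0], [-0.0, -0.0, -1.0]]
force: [-0.4, -0.7, -0.9]
opening: 0.173
```

Call:
play_rows(targets=[[1,0,0,-0.0012,0,0,0],[1,0,0,0,0,0,0],[1,0,0,0,0,0,0]])

```text
time_s: 13.18
position: [0.5453, -0.2557, 0.0497]
tcp_rot: [[-0.982, 0.191, 0.001], [0.191, 0.982, -0.0], [-0.001, -0.0, -1.0]]
force: [-1.4, 0.1, 5.2]
opening: 0.168
```

Contact came at the height predicted for a seated lid (0.0497). Releasing, then heading to the short box.

Call:
play_rows(targets=[[0.5,0,0,0.0012,0,0,0],[0.2,0,0,0,0,0,0],[0,0,0,0,0,0,0],[0,0,0,0.02,0,0,0],[0,0,0,0.04,0,0,0],[0,0,0,0.04,0,0,0],[0,-0.0155,0.0437,0,0,0,0.085],[0,-0.0155,0.0437,0,0,0,0.085],[0,-0.0155,0.0437,0,0,0,0.085],[0,-0.0155,0.0437,0,0,0,0.085],[0,-0.0155,0.0437,0,0,0,0.085],[0,-0.0155,0.0437,0,0,0,0.085]])

```text
time_s: 14.68
position: [0.4516, 0.0078, 0.1501]
tcp_rot: [[-0.949, -0.315, 0.0], [-0.315, 0.949, 0.0], [-0.0, -0.0, -1.0]]
force: [-0.5, 1.1, 0.3]
opening: 1.0
```

Call:
play_rows(targets=[[0,-0.0155,0.0437,0,0,0,0.085],[0,-0.0155,0.0437,0,0,0,0.085],[0,-0.0155,0.0437,0,0,0,0.085],[0,-0.0155,0.0437,0,0,0,0.085],[0,-0.0155,0.0437,0,0,0,0.085],[0,-0.0155,0.0437,0,0,0,0.085],[0,0,0,0,0,0,0],[0,0,0,0,0,0,0],[0,0,0,0,0,0,0]])

```text
time_s: 15.8
position: [0.3596, 0.2678, 0.15]
tcp_rot: [[-0.678, -0.735, -0.0], [-0.735, 0.678, -0.0], [0.0, -0.0, -1.0]]
force: [1.1, -0.4, 0.5]
opening: 0.999
```

```bash
python3 - <<'E'
from rig import bot
from h import *
T=bot.get_calibration('top'); S=bot.get_calibration('side')
c=look(bot,'pics/w7.png',[],(150,100,490,330),2)
im=cv2.imread('pics/w7.png')
X=np.array([.3594,.2688]);a=np.radians(47.5);u=np.array([np.cos(a),np.sin(a)]);v=np.array([-u[1],u[0]])
for z in(.03,):
  q=np.array([(px(c,[*(X+sx*.032*u+sy*.02*v),z])+.5)*2-[300,200] for sx,sy in((1,1),(1,-1),(-1,-1),(-1,1))]); print(q.round())
  cv2.polylines(im,[q.astype(int).reshape(-1,1,2)],True,(0,0,255),1)
s=cv2.resize(bot.capture('side')[140:250,240:420],None,fx=2.4,fy=2.4,interpolation=cv2.INTER_CUBIC)
H=max(im.shape[0],0); out=np.zeros((600,680,3),np.uint8); out[:460]=im[:460,:680]
cv2.imwrite('pics/w7.png',im); cv2.imwrite('pics/s7.png',s)
E
```

```text
15.8 [0.3596 0.2678 0.15  ] 137.3
[[389. 323.]
 [300. 324.]
 [296. 183.]
 [391. 183.]]
```

View pics/w7.png

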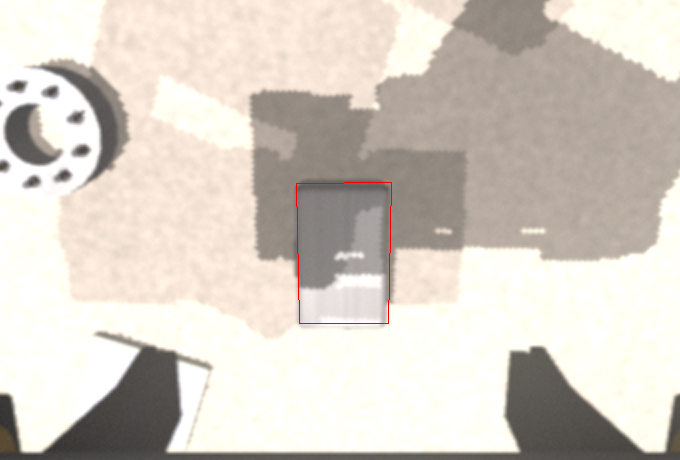

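The short box fits its hypothesis to about 1 mm, and the ring and tile are clear of the fingers. Grasping.

Call:
play_rows(targets=[[0,0,0.001,-0.05,0,0,0],[0,0,0,-0.05,0,0,0],[0,0,0,-0.03,0,0,0],[0,0,0,-0.01,0,0,0],[0,0,0,0,0,0,0],[1,0,0,0,0,0,0],[1,0,0,0,0,0,0],[1,0,0,0,0,0,0],[1,0,0,0,0,0,0],[1,0,0,0,0,0,0],[1,0,0,0,0,0,0]])

```text
time_s: 17.27
position: [0.3595, 0.2699, 0.0101]
tcp_rot: [[-0.676, -0.737, 0.001], [-0.737, 0.676, 0.0], [-0.001, -0.0, -1.0]]
force: [2.0, -0.5, 2.3]
opening: 0.46
```

Call:
play_rows(targets=[[1,0,0,0.04,0,0,0],[1,0,0,0.05,0,0,0],[1,0.0073,-0.0417,0.01,0,0,-0.085],[1,0.0073,-0.0417,0,0,0,-0.085],[1,0.0073,-0.0417,0,0,0,-0.085],[1,0.0073,-0.0417,0,0,0,-0.085],[1,0.0073,-0.0417,0,0,0,-0.085],[1,0.0073,-0.0417,0,0,0,-0.085],[1,0.0073,-0.0417,0,0,0,-0.085],[1,0.0073,-0.0417,0,0,0,-0.085],[1,0.0073,-0.0417,0,0,0,-0.085],[1,0.0073,-0.0417,0,0,0,-0.085]])

```text
time_s: 18.77
position: [0.4317, -0.1483, 0.1097]
tcp_rot: [[-1.0, 0.025, -0.001], [0.025, 1.0, 0.001], [0.001, 0.001, -1.0]]
force: [1.3, 0.0, -2.0]
opening: 0.461
```

Call:
play_rows(targets=[[1,0.0073,-0.0417,0,0,0,-0.085],[1,0.0073,-0.0417,0,0,0,-0.085],[1,0,0,0,0,0,0],[1,0,0,0,0,0,0],[1,0,0,-0.04,0,0,0],[1,0,0,0,0,0,0],[1,0,0,0,0,0,0]])

```text
time_s: 19.65
position: [0.4466, -0.2296, 0.0705]
tcp_rot: [[-0.982, 0.189, -0.001], [0.189, 0.982, 0.001], [0.001, 0.0, -1.0]]
force: [0.6, -0.3, -1.1]
opening: 0.457
```

```bash
python3 - <<'E'
from rig import bot
from h import *
s=bot.read_state();p=s['position'];print(s['opening'])
c=look(bot,'pics/w8.png',[],(150,100,490,350),2)
im=cv2.imread('pics/w8.png')
def rect(X,deg,L,W,z,col):
  a=np.radians(deg);u=np.array([np.cos(a),np.sin(a)]);v=np.array([-u[1],u[0]])
  q=np.array([(px(c,[*(np.array(X)+sx*L/2*u+sy*W/2*v),z])+.5)*2-[300,200] for sx,sy in((1,1),(1,-1),(-1,-1),(-1,1))])
  cv2.polylines(im,[q.astype(int).reshape(-1,1,2)],True,col,1)
y=np.degrees(np.arctan2(s['tcp_rot'][1][1],s['tcp_rot'][0][1]))
rect(p[:2],y-90,.064,.04,p[2]-.0101,(0,255,0)); rect(p[:2],y-90,.064,.04,p[2]+.02,(0,255,0))
rect((.447,-.2305),-11,.082,.058,.010,(0,0,255))
cv2.imwrite('pics/w8.png',im)
E
```

```text
0.4568692510576347
19.65 [ 0.4466 -0.2296  0.0705] 79.1
```

View pics/w8.png

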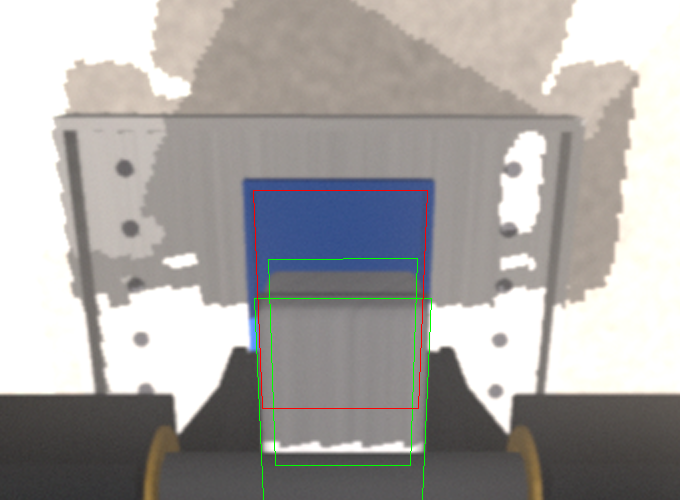

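The seat (red) matches. The box is about 2.5 mm toward +x in the hand, and the margin is 9 mm. Shifting -2 mm and placing.

Call:
play_rows(targets=[[1,-0.002,0,-0.03,0,0,0],[1,0,0,-0.02,0,0,0],[1,0,0,-0.004,0,0,0],[1,0,0,-0.001,0,0,0],[1,0,0,0,0,0,0],[1,0,0,0,0,0,0]])

```text
time_s: 20.45
position: [0.4451, -0.2309, 0.0158]
tcp_rot: [[-0.982, 0.191, 0.001], [0.191, 0.982, -0.001], [-0.001, -0.001, -1.0]]
force: [0.5, -0.5, -1.6]
opening: 0.458
```

Call:
play_rows(targets=[[1,0,0,-0.0008,0,0,0],[0.3,0,0,0,0,0,0],[0,0,0,0,0,0,0],[0,0,0,0,0,0,0],[0,0,0,0.03,0,0,0],[0,0,0,0.05,0,0,0],[0,0,0,0.055,0,0,0],[0,0.0027,0.05,0,0,0,0.0654],[0,0.0027,0.05,0,0,0,0.0654],[0,0.0027,0.05,0,0,0,0.0654],[0,0.0027,0.05,0,0,0,0.0654],[0,0.0027,0.05,0,0,0,0.0654]])

```text
time_s: 21.95
position: [0.4581, 0.0209, 0.1492]
tcp_rot: [[-0.991, -0.137, 0.0], [-0.137, 0.991, -0.0], [-0.0, -0.0, -1.0]]
force: [0.7, -0.1, -0.0]
opening: 1.003
```

Call:
play_rows(targets=[[0,0.0027,0.05,0,0,0,0.0654],[0,0.0027,0.05,0,0,0,0.0654],[0,0.0027,0.05,0,0,0,0.0654],[0,0.0027,0.05,0,0,0,0.0654],[0,0.0027,0.05,0,0,0,0.0654],[0,0.0027,0.05,0,0,0,0.0654],[0,0.0027,0.05,0,0,0,0.0654],[0,0,0,0,0,0,0],[0,0,0,0,0,0,0],[0,0,0,0,0,0,0]])

```text
time_s: 23.2
position: [0.4768, 0.3679, 0.149]
tcp_rot: [[-0.83, -0.558, -0.001], [-0.558, 0.83, -0.001], [0.001, -0.0, -1.0]]
force: [0.2, 0.3, -0.6]
opening: 0.999
```

```bash
python3 - <<'E'
from rig import bot
from h import *
X=np.array([.4769,.3684]);a=np.radians(34)
u=np.array([np.cos(a),np.sin(a)]);v=np.array([-u[1],u[0]])
c=look(bot,'pics/w9.png',[(*X,.024,.027),(*X,.024,.013)],(240,130,420,330),3)
im=cv2.imread('pics/w9.png')
q=np.array([(px(c,[*(X+r*u+s*v),.024])+.5)*3-[720,390] for r,s in((.013,.0055),(.035,.0055),(.035,-.0055),(.013,-.0055))])
cv2.polylines(im,[q.astype(int).reshape(-1,1,2)],True,(0,0,255),1)
t=bot.capture('top')[150:320,360:490]; t=cv2.resize(t,None,fx=2,fy=2,interpolation=cv2.INTER_CUBIC)
sd=bot.capture('side')[150:250,240:410]; sd=cv2.resize(sd,None,fx=1.52,fy=1.52,interpolation=cv2.INTER_CUBIC)
out=np.zeros((600,800,3),np.uint8); out[:,:540]=im[:600,:540]; out[:340,540:]=t[:340,:260]; out[345:345+sd.shape[0],540:540+sd.shape[1]]=sd[:,:260]
cv2.imwrite('pics/w9.png',out)
E
```

```text
23.2 [0.4768 0.3679 0.149 ] 123.9
```

View pics/w9.png

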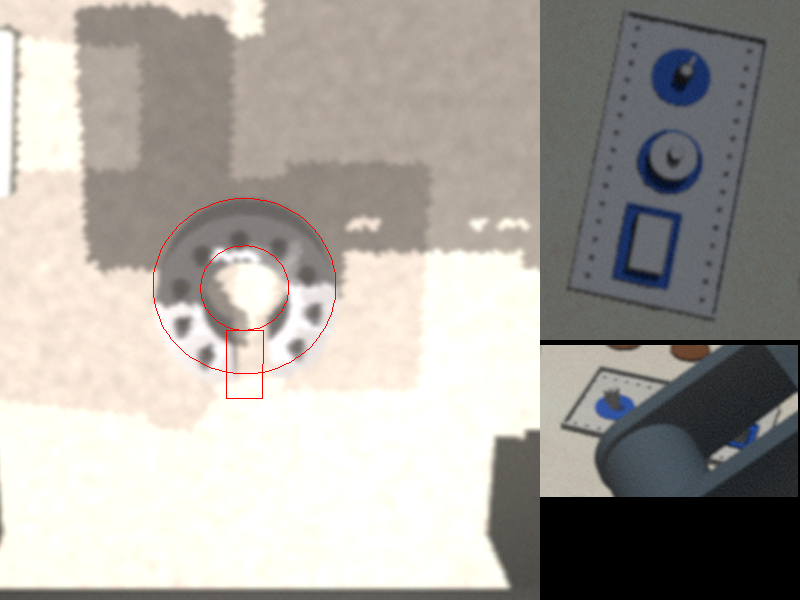

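The top view (right) shows the lid on the cup in the round seat and the box inside its rim. The slotted ring is where expected, with the slot near image column 250. I'm fitting the nine burs numerically for its centre and slot angle.

```bash
python3 - <<'E'
from h import *
from scipy.optimize import least_squares
c=dict(np.load('pics/w9.png.npz')); g=cv2.cvtColor(cv2.imread('pics/w9_raw.png'),cv2.COLOR_BGR2GRAY)
b=cv2.resize(g[130:330,240:420],None,fx=3,fy=3,interpolation=cv2.INTER_CUBIC).astype(float)
d=cv2.GaussianBlur(b,(0,0),14)-cv2.GaussianBlur(b,(0,0),4)
pts=[]
for x,y in[(297,348),(314,313),(308,275),(279,247),(239,238),(202,255),(180,290),(182,323),(206,353)]:
    w0=np.clip(d[y-9:y+10,x-9:x+10],0,None)**2; Y,X=np.mgrid[y-9:y+10,x-9:x+10]; pts.append(((w0*X).sum()/w0.sum(),(w0*Y).sum()/w0.sum()))
print(np.round(pts))
for z in(.024,.028):
    W=np.array([w(c,(x/3+240-.33),(y/3+130-.33),z)[:2] for x,y in pts])
    A=np.c_[2*W,np.ones(9)]; s=np.linalg.lstsq(A,(W**2).sum(1),rcond=None)[0]; C=s[:2]; r=np.sqrt(s[2]+C@C)
    an=np.degrees(np.unwrap(np.arctan2(*(W-C).T[::-1])))
    print(z,np.round(C,4),round(r,4),np.round(np.linalg.norm(W-C,axis=1)*1e3,1),np.round(an-an[0],1),'slot',round(an.mean()+180,1))
# slot walls: grey profile over the slot
for y in(345,355,365,375): print(y,b[y,220:290:4].astype(int))
E
```

```text
[[297. 348.]
 [314. 313.]
 [308. 275.]
 [277. 248.]
 [239. 240.]
 [201. 256.]
 [179. 291.]
 [182. 326.]
 [205. 355.]]
0.024 [0.4811 0.372 ] 0.0202 [20.3 20.3 20.4 19.8 20.4 20.2 20.5 20.2 20. ] [  0.   34.6  68.7 103.9 137.1 171.3 207.5 238.7 272.7] slot 400.1
0.028 [0.4801 0.3713] 0.02 [20.  20.  20.1 19.5 20.1 19.9 20.2 20.  19.7] [  0.   34.6  68.7 103.9 137.1 171.3 207.5 238.7 272.7] slot 400.1
345 [191 188 166 130 121 142 140 166 183 179 180 180 188 200 204 203 187 144]
355 [196 192 182 155 147 178 185 184 184 181 182 181 188 196 201 201 202 188]
365 [186 182 180 162 152 172 179 180 180 179 178 181 181 181 184 179 176 178]
375 [181 182 181 176 169 179 187 188 191 194 187 184 185 183 180 181 179 178]
```

The bur fit gives radius 20.2 mm (expected 20), centre (0.4808,0.3717) and slot at 40°. Turning the jaw axis to 130°, across the slot, and grasping.

Call:
play_rows(targets=[[0,0.004,0.0038,-0.04,0,0,0.105],[0,0,0,-0.05,0,0,0],[0,0,0,-0.035,0,0,0],[0,0,0,-0.016,0,0,0],[0,0,0,0,0,0,0],[0,0,0,0,0,0,0],[1,0,0,0,0,0,0],[1,0,0,0,0,0,0],[1,0,0,0,0,0,0],[1,0,0,0,0,0,0],[1,0,0,0,0,0,0],[1,0,0,0,0,0,0]])

```text
time_s: 24.85
position: [0.4813, 0.3732, 0.0085]
tcp_rot: [[-0.766, -0.643, 0.0], [-0.643, 0.766, 0.0], [-0.0, -0.0, -1.0]]
force: [-1.0, -0.6, 2.6]
opening: 0.615
```

Call:
play_rows(targets=[[1,0,0,0.04,0,0,0],[1,0,0,0.05,0,0,0],[1,0.0158,-0.049,0.03,0,0,-0.0935],[1,0.0158,-0.049,0,0,0,-0.0935],[1,0.0158,-0.049,0,0,0,-0.0935],[1,0.0158,-0.049,0,0,0,-0.0935],[1,0.0158,-0.049,0,0,0,-0.0935],[1,0.0158,-0.049,0,0,0,-0.0935],[1,0.0158,-0.049,0,0,0,-0.0935],[1,0.0158,-0.049,0,0,0,-0.0935],[1,0.0158,-0.049,0,0,0,-0.0935],[1,0.0158,-0.049,0,0,0,-0.0935]])

```text
time_s: 26.35
position: [0.6389, -0.1182, 0.1275]
tcp_rot: [[-0.971, 0.238, -0.001], [0.238, 0.971, 0.001], [0.001, 0.001, -1.0]]
force: [1.0, -0.4, -1.4]
opening: 0.61
```

Call:
play_rows(targets=[[1,0.0158,-0.049,0,0,0,-0.0935],[1,0.0158,-0.049,0,0,0,-0.0935],[1,0.0158,-0.049,0,0,0,-0.0935],[1,0.0158,-0.049,0,0,0,-0.0935],[1,0,0,0,0,0,0],[1,0,0,0,0,0,0],[1,0,0,0,0,0,0],[1,0,0,0,0,0,0]])

```text
time_s: 27.35
position: [0.7023, -0.3112, 0.1283]
tcp_rot: [[-0.82, 0.572, -0.001], [0.572, 0.82, 0.0], [0.001, 0.0, -1.0]]
force: [-0.3, -0.6, -0.5]
opening: 0.615
```

```bash
python3 - <<'E'
from rig import bot
from h import *
s=bot.read_state();p=s['position']; print(s['opening'])
c=bot.get_calibration('wrist')
X=np.array([.6414,-.2695]);a=np.radians(-35);u=np.array([np.cos(a),np.sin(a)])
print('post top',px(c,[*X,.045]),'key tip',px(c,[*(X+.022*u),.031]),'ring top',px(c,[p[0],p[1],p[2]+.0155]),'ring front',px(c,[*(p[:2]+.027*s['tcp_rot'][:2,0]),p[2]-.0085]))
look(bot,'pics/w10.png',[(*X,.045,.0095),(*X,.005,.034),(p[0],p[1],p[2]+.0155,.027),(p[0],p[1],p[2]+.0155,.013),(p[0],p[1],p[2]-.0085,.027),(*(X+.022*u),.031,.00225)],(210,60,430,330),2.2)
E
```

```text
0.6145168039071521
post top [320.33975429 141.64876486] key tip [320.36531536 170.63963616] ring top [321.49607795 306.46094695] ring front [321.41868607 238.84381718]
27.35 [ 0.7023 -0.3112  0.1283] 55.1
```

View pics/w10.png

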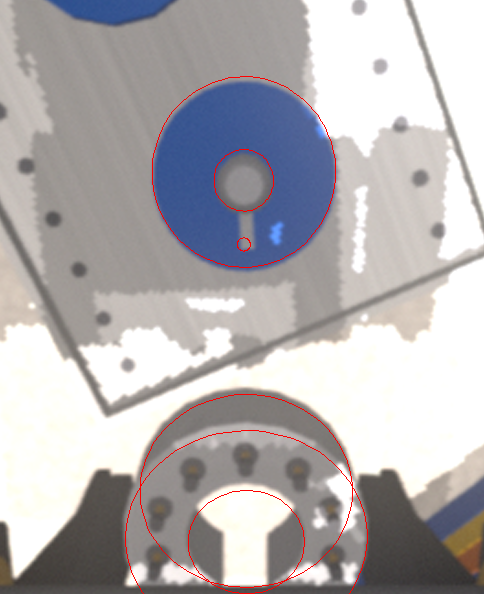

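Post and key match the prediction: centre about 1 mm lower and key about 2° clockwise of image-down. The ring's slot is at image-down, with the ring 1 mm forward in the hand. Moving over the post with a 1.5° turn.

Call:
play_rows(targets=[[1,-0.0296,0.0202,0,0,0,0.013],[1,-0.0295,0.0202,0,0,0,0.013],[1,0,0,0,0,0,0],[1,0,0,-0.04,0,0,0],[1,0,0,-0.028,0,0,0],[1,0,0,0,0,0,0],[1,0,0,0,0,0,0],[1,0,0,0,0,0,0]])

```text
time_s: 28.4
position: [0.6447, -0.2732, 0.0621]
tcp_rot: [[-0.834, 0.552, 0.003], [0.552, 0.834, -0.002], [-0.004, 0.0, -1.0]]
force: [-0.4, -0.8, -0.8]
opening: 0.615
```

Call:
play_rows(targets=[[1,0,0,0,0,0,0],[1,0,0,0,0,0,0]])

```text
time_s: 28.65
position: [0.6435, -0.2726, 0.061]
tcp_rot: [[-0.834, 0.552, 0.001], [0.552, 0.834, -0.001], [-0.001, 0.0, -1.0]]
force: [-0.5, 0.3, -1.3]
opening: 0.614
```

```bash
python3 - <<'E'
from rig import bot
from h import *
s=bot.read_state();p=s['position']; R=s['tcp_rot']
X=(.6422,-.2701); q=p+.0012*np.array(R[:,0])
look(bot,'pics/w11.png',[(*X,.045,.0095),(*X,.005,.034),(q[0],q[1],p[2]+.0155,.027),(q[0],q[1],p[2]+.0155,.013),(q[0],q[1],p[2]-.0085,.027)],(210,150,430,400),2.3)
# plate centre, measured from blue rim points in the raw image
c=dict(np.load('pics/w11.png.npz')); im=cv2.imread('pics/w11_raw.png'); h=cv2.cvtColor(im,cv2.COLOR_BGR2HSV); m=cv2.inRange(h,(100,100,30),(130,255,255))
n,l,st,ce=cv2.connectedComponentsWithStats(m)
for i in range(1,n):
    if st[i,4]>150: print(st[i],w(c,*ce[i],.005).round(4))
E
```

```text
28.65 [ 0.6435 -0.2726  0.061 ] 56.5
[ 150    0   87   34 1544] [ 0.4798 -0.2559  0.005 ]
[ 199   42  113  133 2961] [ 0.5498 -0.2427  0.005 ]
[ 275  204   97   63 2996] [ 0.6295 -0.2605  0.005 ]
[300 282  21  13 177] [ 0.662  -0.2933  0.005 ]
```

The TCP is 1.8 mm low in y against target. Correcting, then descending in steps.

Call:
play_rows(targets=[[1,-0.0003,0.0015,0,0,0,0],[1,0,0,0,0,0,0],[1,0,0,-0.01,0,0,0],[1,0,0,-0.01,0,0,0],[1,0,0,0,0,0,0],[1,0,0,0,0,0,0]])

```text
time_s: 29.45
position: [0.6429, -0.2709, 0.0399]
tcp_rot: [[-0.834, 0.552, -0.0], [0.552, 0.834, 0.0], [0.0, -0.0, -1.0]]
force: [1.2, 0.6, -1.3]
opening: 0.615
```

Call:
play_rows(targets=[[1,0,0,-0.005,0,0,0],[1,0,0,-0.003,0,0,0],[1,0,0,0,0,0,0],[1,0,0,0,0,0,0]])

```text
time_s: 29.95
position: [0.643, -0.2709, 0.0323]
tcp_rot: [[-0.834, 0.552, 0.0], [0.552, 0.834, -0.0], [-0.0, -0.0, -1.0]]
force: [0.5, 0.0, -1.4]
opening: 0.615
```

Ring bottom is at 0.024, 7 mm below the key top, with no contact force, so the key is in the slot. Going on down.

Call:
play_rows(targets=[[1,0,0,-0.008,0,0,0],[1,0,0,-0.006,0,0,0],[1,0,0,-0.0035,0,0,0],[1,0,0,0,0,0,0],[1,0,0,0,0,0,0]])

```text
time_s: 30.58
position: [0.643, -0.271, 0.0148]
tcp_rot: [[-0.834, 0.552, 0.0], [0.552, 0.834, -0.0], [-0.0, 0.0, -1.0]]
force: [0.7, 0.7, -1.1]
opening: 0.614
```

Call:
play_rows(targets=[[1,0,0,-0.001,0,0,0],[1,0,0,0,0,0,0],[0.25,0,0,0,0,0,0],[0.1,0,0,0,0,0,0],[0,0,0,0,0,0,0],[0,0,0,0,0,0,0],[0,0,0,0.03,0,0,0],[0,0,0,0.05,0,0,0],[0,0,0,0.05,0,0,0],[0,-0.03,0.05,0.05,0,0,0],[0,-0.03,0.05,0.02,0,0,0],[0,-0.03,0.05,0,0,0,0]])

```text
time_s: 32.08
position: [0.559, -0.1296, 0.2069]
tcp_rot: [[-0.833, 0.553, 0.005], [0.553, 0.833, -0.002], [-0.005, 0.001, -1.0]]
force: [1.0, 0.3, -0.2]
opening: 1.0
```

Call:
play_rows(targets=[[0,-0.03,0.05,0,0,0,0],[0,-0.03,0.05,0,0,0,0],[0,0,0.05,0,0,0,0],[0,0,0.05,0,0,0,0],[0,0,0,0,0,0,0],[0,0,0,0,0,0,0]])

```text
time_s: 32.83
position: [0.4987, 0.0696, 0.2046]
tcp_rot: [[-0.834, 0.551, 0.0], [0.551, 0.834, -0.001], [-0.001, -0.0, -1.0]]
force: [-0.2, 0.6, -0.1]
opening: 0.999
```

```bash
python3 - <<'E'
from rig import bot
from h import *
s=bot.read_state(); print(s['time_s'],s['position'],s['opening'],s['force'])
T=bot.get_calibration('top');S=bot.get_calibration('side')
def avg(n): return np.mean([bot.capture(n) for _ in range(4)],0).astype(np.uint8)
def pan(n,c,b,k,obs):
    im=avg(n); cv2.imwrite(f'pics/{n}F.png',im); x0,y0,x1,y1=b
    o=cv2.convertScaleAbs(cv2.resize(im[y0:y1,x0:x1],None,fx=k,fy=k,interpolation=cv2.INTER_CUBIC),alpha=1.3)
    for X,Y,z,r in obs:
        q=np.array([(px(c,(X+r*np.cos(a),Y+r*np.sin(a),z))+.5-[x0,y0])*k for a in np.linspace(0,6.2832,60)]).astype(int)
        cv2.polylines(o,[q.reshape(-1,1,2)],True,(0,0,255),1)
    return o
ob=[(.6422,-.2701,.029,.027),(.5453,-.256,.044,.027)]
a=pan('top',T,(370,150,480,310),3.3,[]); b=pan('side',S,(250,150,405,240),2.75,[]); b2=pan('side',S,(250,150,405,240),2.75,ob)
out=np.zeros((600,800,3),np.uint8); out[:a.shape[0],:a.shape[1]]=a
out[:b.shape[0],370:370+b.shape[1]]=b[:,:430]; out[270:270+b2.shape[0],370:370+b2.shape[1]]=b2[:,:430]
cv2.imwrite('pics/final.png',out)
E
```

```text
32.825 [0.49865237 0.06958312 0.20457358] 0.9991084841971498 [-0.20405784  0.61064566 -0.09058646]
```

View pics/final.png

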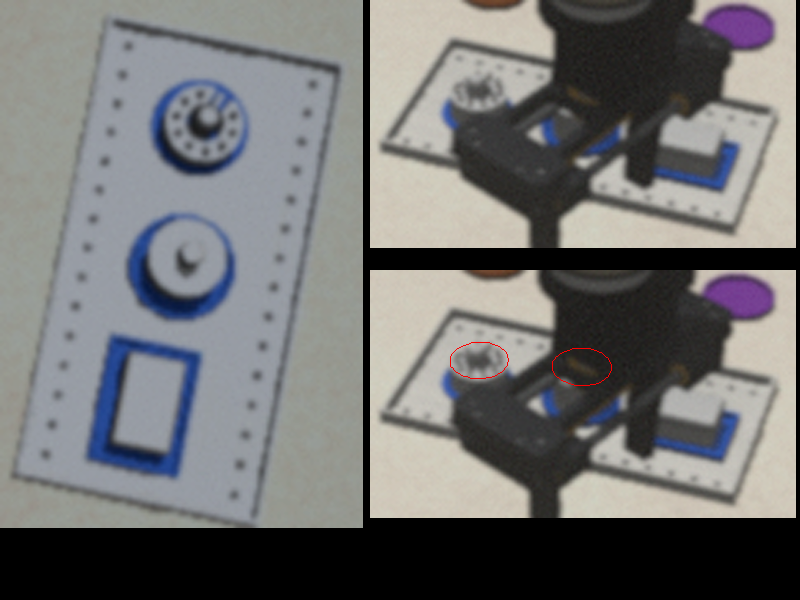

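All three are seated: the ring's top matches the fully-down height (0.029) in the side view, the key sits in the slot, the lid is centred on the cup and the box is within its rim. Handing in.

```bash
python3 -c "
from rig import bot
print(bot.hand_in())"
```

```text
the job is handed in; nothing more can be done
None
```

The tray is loaded in the order asked, and the job was handed in at about 33 s with the gripper open and clear of everything. No verdict comes back from the hand-in.

- **Narrow cup and lid:** the cup stands in the round seat. Lowering the lid met light contact (about 5 N) exactly at the height for a seated lid. In the final top view the lid is centred on the cup.
- **Short box:** it lies inside the rectangular rim with clearance all round in the top view.
- **Slotted bur stand:** it was set down over the post and stayed free of contact force to about 1 mm above the plate before I let go. The side view matches its top at the fully-down height, and the top view shows the key in the slot.
- **Other items:** I moved none of them; their final positions were not checked in a last picture.

**Not checked:** in the last side view the gripper hid the cup, so the lid's squareness rests on the contact height and the top view.

**Disagreement:** the top-camera positions were up to about 5 mm off from the wrist views, and I corrected for this before each placing.

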